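# Close the notched jaw on a row of brackets

## Robot

A 6-joint arm with a two-finger parallel gripper is mounted at the origin on the work surface. World frame = base frame: x ahead of the robot, y to its left, z up, the work surface at z = 0. Lengths are in m, angles in rad, forces in N, time in s.
With the tool pointing down it reaches from about 0.3 to 0.875 m from the base axis. Payload 6.4 kg.
Tool frame: the origin (TCP) lies midway between the tips of the shut fingers; the grasp point (between the pads) lies 19 mm behind it; z points along the fingers, y is the direction in which the jaws open and shut (so a half turn about z gives the same grasp; the last joint's range is limited). The gripper opens to 88 mm and grips with 3 to 60 N. Pads are 18 mm wide; open, the fingers measure 123 mm over their backs; the gripper's body (75 mm by 187 mm) begins 45 mm behind the grasp point.
Start: joints at [0.894, 0.181, 1.607, -0, 1.354, -0.206], TCP at [0.261, 0.512, 0.239] pointing down, gripper open.
Joint ranges: [-2.99, 2.99], [-0.89, 2.07], [0.3, 2.58], [-1.14, 4.28], [0, 2.63], [-3.12, 3.12]. Speed limits (rad/s): [2.57, 2.57, 3.01, 3.14, 3.14, 3.14].

## Interface

Orientations are given as [roll, pitch, yaw] about the fixed x, y, z axes, in that order (R = Rz(yaw) Ry(pitch) Rx(roll)).
In Python, from workcell import r gives the robot as it stands.
- The arm moves only by the tool apply_moves, never from a script. Its argument "increments" is a list of rows, each a list of 3 entries, a list of its own where there are three numbers: the shift along the world's x, y, z in m, then the turn about the world's z in rad, then the opening, from 0 (shut) to 1 (fully open). A call has 1 to 5 rows; each row is the pose to reach, as a shift and turn from the pose commanded when the call began; what a row does not reach only later rows make up. A row lasts 1/10 s, in which the tool goes at most 50 mm and 8.59 degrees, less where a joint would pass 70% of its speed; a pose out of reach is approached as far as the arm can. A call with a gripper value outside its range is refused whole. The fingers move at their own pace and stop on an object; "grip_force" is the grip in N (left out, the last holds). Time passes only in rows, so rows that repeat a pose let the fingers close. It gives the time, the measured TCP pose, the force and the opening at its end, in the units of the state.
- r.sense(): the state, without advancing time (a new reading comes with each control period).
- r.snapshot(name): name is "scene" or "side" or "wrist"; returns (picture, depth): 420x560x3 uint8, red, green, blue; 420x560 float32, m along the optical axis (not along the pixel's ray), 0 where there is no reading.
- r.calibration(name): a dict with "camera_matrix" (3x3 intrinsics, pixels), "distortion" ([k1, k2, p1, p2, k3] as OpenCV has them; the pictures are not rectified), "xyz" and "orientation" of the camera in the world. Camera axes: x right, y up, looking along -z (the intrinsics and any distortion apply to the point x, -y, -z); pixel columns grow to the right and rows downward; lengths in m; the calibration is good to about 2 mm. A picture is of the moment at which its call begins: read the wrist's pose just before it. calibration takes no time and is no camera call; for the wrist camera it gives the pose at the moment of the call.
- r.sign_off(): hands the job in, once; it reports no verdict.
The state is a dict: "time": time; "joint_pos": joint angles; "qvel": joint speeds; "joint_efforts": joint torques, N m; "position": TCP position; "ee_rot": TCP orientation; "ft_force": force on the tool from outside, world axes, zero at the start; "torque": the same for the moment, N m; "width": finger opening in m.
Only numpy, scipy, OpenCV 4.12 (cv2) and the standard library are available. Lean on these libraries where they do the work, as an engineer would, in place of code of your own. Each camera call takes 0.05 s, during which the arm holds its last target.

## Task

Clamp the three loose folded brackets on the notched rail for tacking: lift the jaw's release bar and, holding it up, slide the jaw along so that it closes up the row against the spring pad and pushes the pad about half way in. Then let the bar down and ease off so that the jaw catches the nearest notch, and leave it locked there with the row still held firmly by the spring, neither loose nor crushed. Do not disturb the tools lying about.

Things in the scene. Friction and masses are not known exactly. Their poses are not given: they have to be found in the camera images.
- rail: Clamping rail fixed to the bench; its place and turn differ. Dark steel plate 160 x 540 x 10 mm with two runners; origin on the bench top on its middle line, 260 mm from its -y end; y along the rail, z up. Runner tops are 32 mm above the bench, at x = 33 to 47 mm either side; side guides at x = 50 mm either side stand 8 mm higher. Along +y follow: jaw, three brackets, spring pad on its end block.
- pad_zone (a point): Point on the rail's middle line at runner height, y = +125 mm; axes as the rail's. The face of the sprung pad (steel plate 90 mm wide, 38 mm high, facing -y) stands anywhere within 50 mm of it along y: its block is bolted on by hand and NOT measured. The pad yields along +y: 3 N preload plus 1.2 N per mm (17 N half way in), solid after 24 mm, which crushes the brackets.
- rack: Notched steel bar fixed on the rail between the runners, same origin and axes as the rail. Teeth 3.2 mm thick with rounded crests every 8 mm along y, crests 26 mm above the bench; first tooth centred at y = -205 mm, last at +75 mm. Never force or slam the pawl against it.
- jaw: Sliding steel jaw, 96 mm wide, 70 mm long, moves only along the rail's y; 0.8 kg, 1 N friction, drag 40 N per m/s. Origin at the middle of its underside, 32 mm above the bench, axes as the rail's. Front face at y = +35 mm, 48 mm high; deck top at z = 43 mm; two guide bosses of radius 11 mm at x = 38 mm either side, up to z = 56 mm. Blocked both ways while its pawl is in a notch.
- release_bar: Part of the jaw that slides only up and down in it: cross bar, two rods, pawl. Its origin and axes coincide with the jaw's when it is fully down (pawl in a notch) and rise with it, 14 mm at most. The pawl clears the teeth when lifted more than 7 mm and sits at about 7 mm on a crest. Springs and weight press it down with 5 N when down, 8 N when lifted 10 mm.
- bar_mid (a point): Middle of the release bar's grip: a level round steel bar, 12 mm diameter, 100 mm long along the rail's x, on its axis, 88 mm above the jaw's origin (120 mm above the bench when down). Free between two upright 8 mm rods at x = 38 mm either side; 39 mm of air between its underside and the deck.
- pawl (a point): Tip of the pawl, below the release bar, hidden in the jaw: lower end of a round-nosed blade 3.6 mm thick along y. The notch gap between two teeth is 4.8 mm; greased, little friction. Pushed back by the pad's spring, the jaw slides back until the nose drops into the next notch; if it hangs on a tooth (bar not fully down), nudge the jaw a little until it drops.
- bracket1: Loose folded aluminium channel, open upward, 96 mm wide (x), 34 mm long (y), 40 mm high, 3 mm walls, about 0.085 kg, origin under its middle; stands across the runners, the one next to the jaw. Friction on the runners about 0.5 N each.
- bracket2: The same kind of channel, the middle one of the row.
- bracket3: The same kind of channel, the one next to the spring pad.
- strap: Bystander: half-round aluminium pipe strap standing on its edge, 140 mm wide over its ears, 40 mm high, origin under the centre of its arc.
- square: Bystander: steel engineer's square lying flat, about 150 x 100 mm, origin under its middle.
- hammer: Bystander: hammer lying flat, 240 mm long along x, origin under its middle.
Not all that is in view belongs to the job. What is shaped like the bracket1 but pink is not meant.

How it is judged:
On the way:
1. with the release bar held up clear of the notches, the jaw presses the closed row firmly (more than 8 N) against the pad (z of release_bar in the frame of jaw above 0.006 m and distance of jaw from where it was at the start of the episode above 0.03 m and contact force between jaw and bracket1 above 8 N and contact force between bracket1 and bracket2 above 5 N and contact force between bracket2 and bracket3 above 5 N), for 0.2 s.
At the end, for the whole second after the job is handed in: The release bar is fully down (within 2 mm) with its pawl in a notch, the jaw, the three brackets and the pad are closed up and at rest, the brackets upright (within 0.06 rad), and the spring holds the row: 3 to 25 N between the jaw and the first bracket, more than 2 N between neighbouring brackets (z of release_bar in the frame of jaw below 0.002 m and contact force between jaw and bracket1 between 3 and 25 N and contact force between bracket1 and bracket2 above 2 N and contact force between bracket2 and bracket3 above 2 N and angle between each of bracket1, bracket2, bracket3's own z axis and vertical below 0.06 rad and linear speed of each of jaw, bracket1, bracket3 below 0.005 m/s); the robot touches nothing.
It fails at once if the brackets are crushed: the jaw presses the first bracket with more than 34 N (contact force between jaw and bracket1 above 34 N).
It fails at once if the pawl is forced or slammed against the notched bar with more than 60 N (contact force between release_bar and rack above 60 N).
It fails at once if a tool or strap lying about is moved by more than 20 mm (distance of any of strap, square, hammer from where it was at the start of the episode above 0.02 m).
It also fails if it takes over 48 s, if anything falls off the work surface, if the arm or the gripper's body presses on something with over 40 N, if the wrist force passes 120 N, or if a joint passes its speed limit or range.

## Working session

There is one attempt and no reset: what is moved stays moved. The work goes in short steps, Python scripts to look and compute and a tool call to move; the robot and the scene stay as the last step left them, time stands still between calls to the robot, and variables do not carry over. Pictures are saved under pics/ and viewed, and the job is handed in when it is done.

Besides the shell and the picture viewer there is one more tool, called after "Emit:" as a command line: name --argument value ..., lists and objects as JSON in quotes. apply_moves: Moves the arm, as the interface text tells. Its arguments: {"type":"object","properties":{"increments":{"type":"array"},"grip_force":{"type":"number"}},"required":["increments"]}

```bash
ls; mkdir -p pics; python3 - <<'E'
from workcell import r
import cv2,numpy as np
s=r.sense();print(s)
for n in ["scene","side","wrist"]:
    c=r.calibration(n);print(n,c)
    p,d=r.snapshot(n);cv2.imwrite(f"pics/{n}0.png",p[...,::-1]);np.save(f"{n}0.npy",d)
E
```

```text
pics
{'time': 0.0, 'joint_pos': array([ 8.93693666e-01,  1.81538147e-01,  1.60801430e+00, -2.10347166e-05,
        1.35380366e+00, -2.06274407e-01]), 'qvel': array([ 0.00045408,  0.00220227, -0.00085558,  0.00037825,  0.00074001,
       -0.00055724]), 'joint_efforts': array([ 1.57566072e-03, -4.33871233e+01, -3.41845858e+01,  7.03452481e-02,
        3.84826446e-02, -1.50033243e-04]), 'position': array([0.26046228, 0.51201346, 0.23780873]), 'ee_rot': array([-3.13986238e+00, -3.41082024e-04,  2.67076865e+00]), 'ft_force': array([ 0.27925557, -0.04768571,  1.34494539]), 'torque': array([ 0.01162483, -0.01252382,  0.01370956]), 'width': 0.08809435162474291}
scene {'camera_matrix': array([[488.5678728 ,   0.        , 280.73807292],
       [  0.        , 488.5678728 , 221.56066572],
       [  0.        ,   0.        ,   1.        ]]), 'distortion': array([-0.15299045,  0.        ,  0.        ,  0.        ,  0.        ]), 'xyz': array([1.20049707, 0.25027602, 1.18940789]), 'orientation': array([0.5481836 , 0.00298903, 2.10765088])}
side {'camera_matrix': array([[465.82255089,   0.        , 277.90192675],
       [  0.        , 465.82255089, 205.32284853],
       [  0.        ,   0.        ,   1.        ]]), 'distortion': array([-0.13095758,  0.        ,  0.        ,  0.        ,  0.        ]), 'xyz': array([-0.02294672, -0.77025634,  0.87037626]), 'orientation': array([ 0.88623141,  0.01173155, -0.78568718])}
wrist {'camera_matrix': array([[301.33303351,   0.        , 277.31723625],
       [  0.        , 301.33303351, 206.81706132],
       [  0.        ,   0.        ,   1.        ]]), 'distortion': array([0.01834031, 0.        , 0.        , 0.        , 0.        ]), 'xyz': array([0.19653257, 0.54506593, 0.38505143]), 'orientation': array([-0.28278188,  0.00162575,  1.10063904])}
```

View pics/scene0.png

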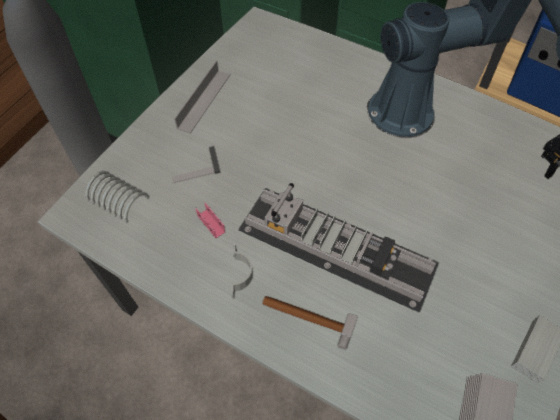

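View pics/side0.png

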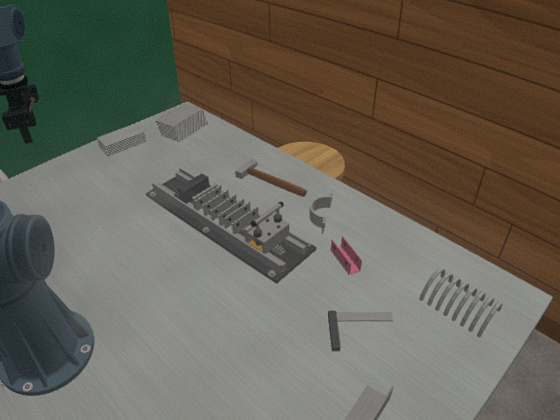

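View pics/wrist0.png

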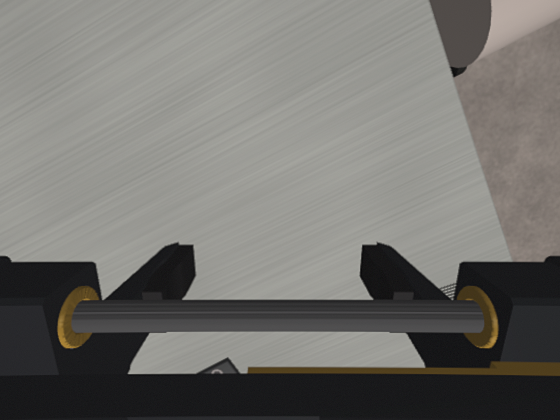

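The scene view shows the rail from (240,225) to (435,280). The jaw's bar is near (285,195), the three brackets run from about 310 to 355, and the dark pad block is near (383,255). The pink channel at (210,221) is the decoy. I'll enlarge this area.

```bash
python3 - <<'E'
import cv2
a=cv2.imread("pics/scene0.png")[175:315,230:445];cv2.imwrite("pics/sc_crop.png",cv2.resize(a,None,fx=3.7,fy=3.7,interpolation=cv2.INTER_CUBIC))
a=cv2.imread("pics/side0.png")[160:285,140:325];cv2.imwrite("pics/si_crop.png",cv2.resize(a,None,fx=4,fy=4,interpolation=cv2.INTER_CUBIC))
E
```

```text
(no output)
```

View pics/sc_crop.png

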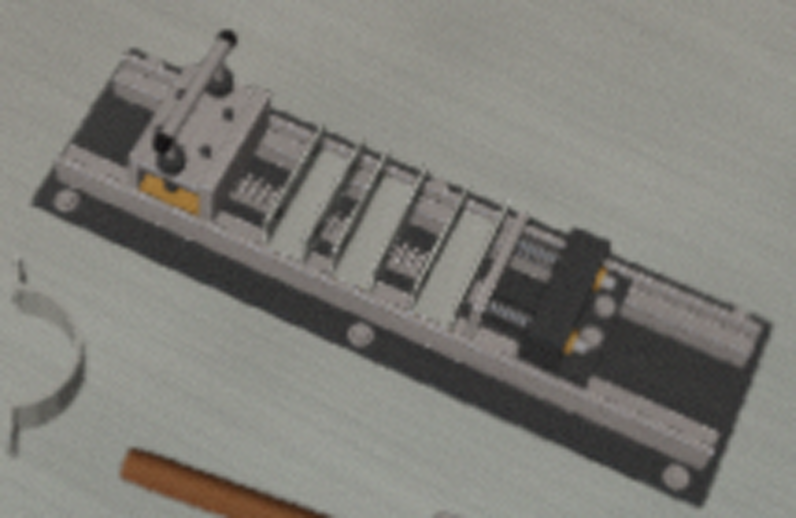

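View pics/si_crop.png

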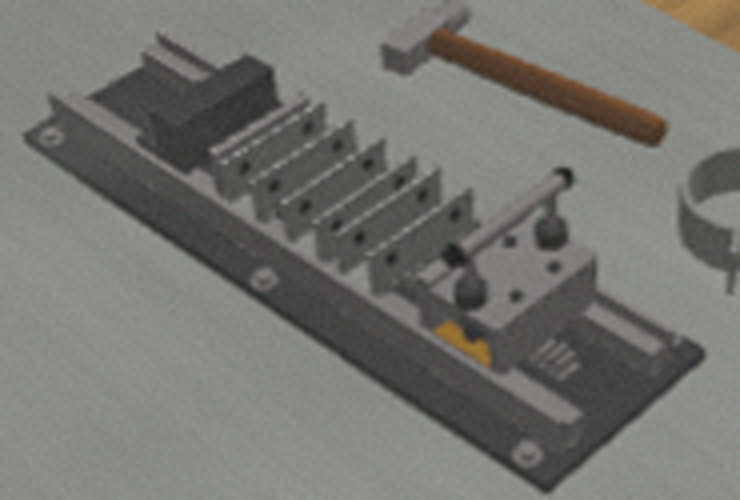

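```bash
cat > h.py <<'E'
import numpy as np,cv2
from scipy.spatial.transform import Rotation as R
def ray(c,uv):
    p=cv2.undistortPoints(np.array([[uv]],float),c["camera_matrix"],c["distortion"])[0,0]
    d=R.from_euler('xyz',c["orientation"]).as_matrix()@np.array([p[0],-p[1],-1.])
    return np.array(c["xyz"]),d
def plane(c,uv,z):
    o,d=ray(c,uv);return o+d*(z-o[2])/d[2]
def tri(c1,a,c2,b):
    o1,d1=ray(c1,a);o2,d2=ray(c2,b)
    A=np.stack([d1,-d2],1);t=np.linalg.lstsq(A,o2-o1,rcond=None)[0]
    p,q=o1+d1*t[0],o2+d2*t[1];return (p+q)/2,np.linalg.norm(p-q)
def proj(c,P):
    Rm=R.from_euler('xyz',c["orientation"]).as_matrix();q=Rm.T@(np.array(P)-c["xyz"])
    return cv2.projectPoints(np.array([[q[0],-q[1],-q[2]]]),np.zeros(3),np.zeros(3),c["camera_matrix"],c["distortion"])[0].ravel()
E
python3 - <<'E'
from workcell import r
from h import *
cs,ci=r.calibration("scene"),r.calibration("side")
S=lambda x,y:((x+.5)/3.7-.5+230,(y+.5)/3.7-.5+175)
I=lambda x,y:((x+.5)/4-.5+140,(y+.5)/4-.5+160)
C=[plane(cs,S(*p),.01) for p in [(35,207),(130,50),(705,505),(772,322)]]
print(np.round(C,4))
D=[plane(ci,I(*p),.01) for p in [(704,352),(548,490),(25,135)]];print(np.round(D,4))
for a,b in [((228,38),(565,178)),((163,143),(455,255))]:
    print(tri(cs,S(*a),ci,I(*b)))
for a,b in [((67,202),None),((360,335),None),((677,477),None)]: print(plane(cs,S(*a),.012))
for b in [(52,137),(263,279),(527,454)]: print(plane(ci,I(*b),.012))
E
```

```text
[[ 0.6684 -0.2063  0.01  ]
 [ 0.5081 -0.2208  0.01  ]
 [ 0.6328  0.3275  0.01  ]
 [ 0.4741  0.3155  0.01  ]]
[[ 0.6602 -0.2135  0.01  ]
 [ 0.5039 -0.225   0.01  ]
 [ 0.4744  0.3136  0.01  ]]
(array([ 0.57614956, -0.12783477,  0.16383683]), np.float64(0.06029503565701887))
(array([ 0.5815485 , -0.10848176,  0.07608617]), np.float64(0.0633819212121989))
[ 0.65321169 -0.18703648  0.012     ]
[0.63913528 0.05633559 0.012     ]
[0.62427373 0.30170232 0.012     ]
[0.48654366 0.29362361 0.012     ]
[0.50025949 0.04967047 0.012     ]
[ 0.51446403 -0.19603402  0.012     ]
```

```bash
python3 - <<'E'
from workcell import r
from h import *
cs,ci=r.calibration("scene"),r.calibration("side")
S=lambda x,y:((x+.5)/3.7-.5+230,(y+.5)/3.7-.5+175)
I=lambda x,y:((x+.5)/4-.5+140,(y+.5)/4-.5+160)
P=[]
for a,b in [((228,38),(455,255)),((163,143),(565,178))]:
    p,e=tri(cs,S(*a),ci,I(*b));P.append(p);print(p,e)
print("mid",(P[0]+P[1])/2, P[1]-P[0], np.linalg.norm(P[1]-P[0]), np.arctan2(*(P[1]-P[0])[1::-1]))
# rail
C=[plane(cs,S(*p),.01)[:2] for p in [(35,207),(130,50),(705,505),(772,322)]]
Dv=[plane(ci,I(*p),.01)[:2] for p in [(704,352),(548,490),(25,135)]]
A=[C[0],C[1],C[2],C[3],Dv[0],Dv[1],Dv[2]]
L=np.array([(.08,-.26),(-.08,-.26),(.08,.28),(-.08,.28),(.08,-.26),(-.08,-.26),(-.08,.28)])
A=np.array(A)
la,aa=L.mean(0),A.mean(0);U,_,V=np.linalg.svd((A-aa).T@(L-la));Rr=U@V;t=aa-Rr@la
yaw=np.arctan2(Rr[1,0],Rr[0,0]);print("rail",t,yaw); print(np.round((A-(L@Rr.T+t))*1e3,1))
m=(P[0]+P[1])/2;print("jaw in rail",Rr.T@(m[:2]-t))
# pad face top edges & brackets
f=lambda p:Rr.T@(p[:2]-t)
for a in [(520,212),(468,312)]:print("pad S top front?",f(plane(cs,S(*a),.070)))
for a in [(212,152),(305,97)]:print("pad I",f(plane(ci,I(*a),.070)))
for a in [(322,127),(363,142),(385,155),(424,172),(465,192),(506,206)]:print("br S",f(plane(cs,S(*a),.072)))
for a in [(322,104),(351,124),(380,140),(410,160),(437,172),(472,190)]:print("br I",f(plane(ci,I(*a),.072)))
E
```

```text
[ 0.52878608 -0.12113026  0.1215387 ] 0.0014081574236392913
[ 0.62931176 -0.11555491  0.12007329] 0.001588757758438237
mid [ 0.57904892 -0.11834258  0.12080599] [ 0.10052568  0.00557535 -0.00146541] 0.10069083780705501 0.055405156192316805
rail [0.56994939 0.04222014] 0.06054648530834499
[[ 2.8  6.2]
 [ 2.3  1.3]
 [-0.1  1. ]
 [ 1.  -1.3]
 [-5.3 -1. ]
 [-1.9 -2.9]
 [ 1.2 -3.3]]
jaw in rail [-0.00063271 -0.16081912]
pad S top front? [-0.04396396  0.07979484]
pad S top front? [0.04766084 0.07752417]
pad I [-0.04290236  0.0852719 ]
pad I [0.04351641 0.08318506]
br S [-0.04331144 -0.07766399]
br S [-0.04521777 -0.04534762]
br S [-0.04233517 -0.02638108]
br S [-0.04201826  0.00483917]
br S [-0.0400471   0.03805092]
br S [-0.04275841  0.06903676]
br I [0.04405031 0.06542203]
br I [0.04127663 0.03231403]
br I [0.0417638  0.00343268]
br I [ 0.0395361  -0.02844642]
br I [ 0.04224748 -0.05182118]
br I [ 0.04379935 -0.08332324]
```

The bar middle measures (0.579, -0.118, 0.121) from two views, which agrees with the text's 0.120. Rail yaw is about 0.06, and the pad face sits near rail y = +80 mm. Next I move above the bar.

Emit:
apply_moves --increments '[[[0.022,-0.045,0],0.11,1],[[0.044,-0.09,0],0.22,1],[[0.066,-0.135,0],0.33,1],[[0.088,-0.18,0],0.44,1],[[0.11,-0.225,0],0.531,1]]'

```text
time: 0.65
position: [0.3709, 0.2861, 0.2386]
ee_rot: [-3.142, 0.0, -3.076]
ft_force: [0.8, -0.3, -0.3]
width: 0.0879
```

Emit:
apply_moves --increments '[[[0.022,-0.043,0],0,1],[[0.044,-0.086,0],0,1],[[0.066,-0.129,0],0,1],[[0.088,-0.172,0],0,1],[[0.11,-0.215,0],0,1]]'

```text
time: 1.15
position: [0.481, 0.0709, 0.2387]
ee_rot: [3.141, 0.0, -3.082]
ft_force: [1.2, 0.5, 0.4]
width: 0.0883
```

Emit:
apply_moves --increments '[[[0.02,-0.04,0],0,1],[[0.04,-0.08,0],0,1],[[0.06,-0.12,0],0,1],[[0.08,-0.155,0],0,1],[[0.098,-0.19,0],0,1]]'

```text
time: 1.65
position: [0.5791, -0.1189, 0.2383]
ee_rot: [3.141, -0.0, -3.082]
ft_force: [0.5, 0.6, -0.3]
width: 0.0882
```

```bash
python3 - <<'E'
from workcell import r
import cv2,pickle
s=r.sense();print({k:s[k] for k in("time","joint_pos","position","ee_rot","ft_force","width")})
pickle.dump(r.calibration("wrist"),open("w1.pkl","wb"))
for n in ("wrist","side"):
    p,d=r.snapshot(n);cv2.imwrite(f"pics/{n}1.png",p[...,::-1])
E
```

```text
{'time': 1.65, 'joint_pos': array([-4.03211483e-01,  2.17014395e-01,  1.56512463e+00,  1.12495892e-04,
        1.35995769e+00, -2.03365445e+00]), 'position': array([ 0.57908857, -0.11892209,  0.23832211]), 'ee_rot': array([ 3.14126917e+00, -4.01911663e-04, -3.08196952e+00]), 'ft_force': array([ 0.54814597,  0.64656374, -0.33878691]), 'width': 0.08822583902377248}
```

View pics/wrist1.png

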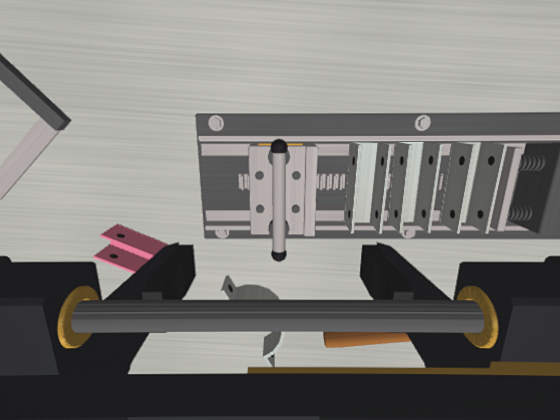

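The wrist view shows the bar from (279,147) to (279,254), square to the fingers. I'll check its position by ray.

```bash
python3 - <<'E'
import pickle
from h import *
c=pickle.load(open("w1.pkl","rb"));print(c["xyz"],c["orientation"])
a,b=plane(c,(279,141),.121),plane(c,(279,259),.121)
a2,b2=plane(c,(279,147),.121),plane(c,(279,254),.121)
print(a,b,(a+b)/2,a2,b2,(a2+b2)/2,np.linalg.norm(a-b),np.arctan2(*(b-a)[1::-1]))
E
```

```text
[ 0.50733799 -0.1230609   0.38546203] [-2.82647992e-01 -2.09268165e-04  1.63103004e+00]
[ 0.5251699  -0.12048248  0.121     ] [ 0.63606965 -0.11362075  0.121     ] [ 0.58061978 -0.11705161  0.121     ] [ 0.5302253  -0.12016949  0.121     ] [ 0.63083872 -0.11394422  0.121     ] [ 0.58053201 -0.11705685  0.121     ] 0.11111183065888579 0.06179455308632139
```

Emit:
apply_moves --increments '[[[0.001,0.0015,-0.035],0,1],[[0.001,0.0015,-0.075],0,1],[[0.001,0.0015,-0.11],0,1],[[0.001,0.0015,-0.13],0,1],[[0.001,0.0015,-0.137],0,1]]'

```text
time: 2.25
position: [0.5773, -0.114, 0.0987]
ee_rot: [3.139, -0.005, -3.081]
ft_force: [-0.5, -0.5, -0.3]
width: 0.0884
```

Emit:
apply_moves --increments '[[[0,0,0],0,0],[[0,0,0],0,0],[[0,0,0],0,0],[[0,0,0],0,0],[[0,0,0],0,0]]' --grip_force 25

```text
time: 2.75
position: [0.5801, -0.1158, 0.1027]
ee_rot: [-3.141, 0.001, -3.081]
ft_force: [-0.3, 0.5, -0.8]
width: 0.0502
```

Emit:
apply_moves --increments '[[[0,0,0],0,0],[[0,0,0],0,0],[[0,0,0],0,0]]'

```text
time: 3.05
position: [0.5796, -0.1157, 0.1017]
ee_rot: [-3.142, -0.0, -3.081]
ft_force: [0.1, 0.2, 0.2]
width: 0.0259
```

Emit:
apply_moves --increments '[[[0,0,0],0,0],[[0,0,0],0,0],[[0,0,0],0,0],[[0,0,0],0,0],[[0,0,0],0,0]]'

```text
time: 3.55
position: [0.5797, -0.1171, 0.1018]
ee_rot: [-3.139, 0.0, -3.082]
ft_force: [-0.1, -5.9, -1.2]
width: 0.0109
```

```bash
python3 - <<'E'
from workcell import r
import cv2
p,d=r.snapshot("wrist");cv2.imwrite("pics/wrist2.png",p[...,::-1])
p,d=r.snapshot("side");cv2.imwrite("pics/side2.png",cv2.resize(p[160:285,140:325,::-1],None,fx=4,fy=4,interpolation=cv2.INTER_CUBIC))
s=r.sense();print(s["time"],s["position"],s["ft_force"],s["width"])
E
```

```text
3.65 [ 0.57970163 -0.11714673  0.10177957] [-0.1649319  -5.79430361 -1.48063573] 0.010760323306886841
```

View pics/side2.png

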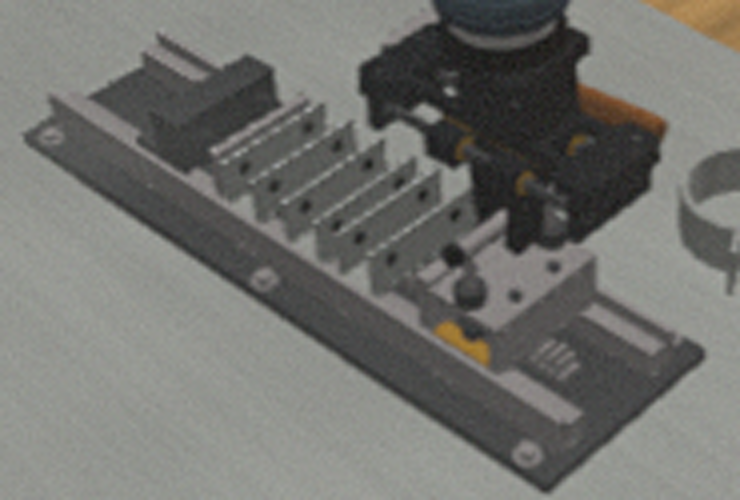

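View pics/wrist2.png

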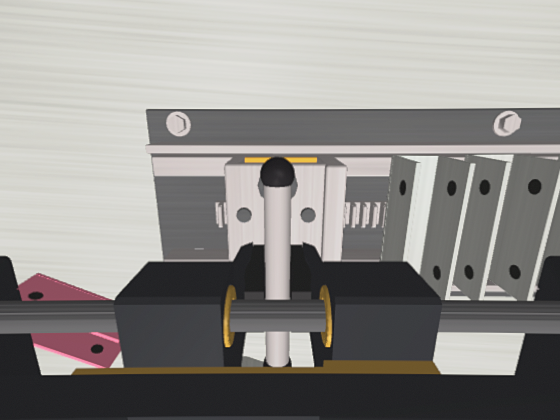

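Both views show the bar between the fingers, midway between the rods at width 10.8 mm, with a 6 N side load from a 1.5 mm offset. I'll ease that off and lift.

Emit:
apply_moves --increments '[[[0,-0.0013,0],0,0],[[0,-0.0013,0.002],0,0],[[0,-0.0013,0.005],0,0],[[0,-0.0013,0.008],0,0],[[0,-0.0013,0.011],0,0]]' --grip_force 40

```text
time: 4.15
position: [0.5795, -0.1164, 0.1124]
ee_rot: [3.141, -0.0, -3.081]
ft_force: [4.5, 0.1, -8.4]
width: 0.0103
```

Emit:
apply_moves --increments '[[[0,0,0],0,0],[[0,0,0],0,0],[[0,0,0],0,0]]'

```text
time: 4.45
position: [0.5795, -0.1164, 0.1124]
ee_rot: [3.141, -0.0, -3.081]
ft_force: [4.1, 1.0, -8.7]
width: 0.0106
```

Emit:
apply_moves --increments '[[[-0.0004,0.006,0],0,0],[[-0.0007,0.012,0],0,0],[[-0.0011,0.018,0],0,0],[[-0.0015,0.024,0],0,0],[[-0.0018,0.03,0],0,0]]'

```text
time: 4.95
position: [0.5778, -0.0869, 0.1127]
ee_rot: [-3.141, 0.0, -3.081]
ft_force: [3.3, -2.8, -7.9]
width: 0.0102
```

Emit:
apply_moves --increments '[[[-0.0004,0.005,0],0,0],[[-0.0007,0.01,0],0,0],[[-0.0009,0.015,0],0,0],[[-0.0012,0.02,0],0,0],[[-0.0015,0.025,0],0,0]]'

```text
time: 5.45
position: [0.5763, -0.0618, 0.1127]
ee_rot: [-3.141, -0.0, -3.081]
ft_force: [4.0, -3.9, -8.4]
width: 0.0105
```

Emit:
apply_moves --increments '[[[-0.0003,0.005,0],0,0],[[-0.0006,0.01,0],0,0],[[-0.0009,0.015,0],0,0],[[-0.0012,0.02,0],0,0],[[-0.0015,0.025,0],0,0]]'

```text
time: 5.95
position: [0.5748, -0.037, 0.1128]
ee_rot: [-3.141, 0.0, -3.081]
ft_force: [4.6, -4.3, -7.8]
width: 0.01
```

```bash
python3 - <<'E'
from workcell import r
import cv2
p,d=r.snapshot("side");cv2.imwrite("pics/side3.png",cv2.resize(p[160:285,140:325,::-1],None,fx=4,fy=4,interpolation=cv2.INTER_CUBIC))
s=r.sense();print(s["time"],s["position"],s["ft_force"],s["width"])
E
```

```text
6.0 [ 0.57473107 -0.03604479  0.11273922] [ 4.76843042 -1.7710349  -7.73026617] 0.010392736451246262
```

View pics/side3.png

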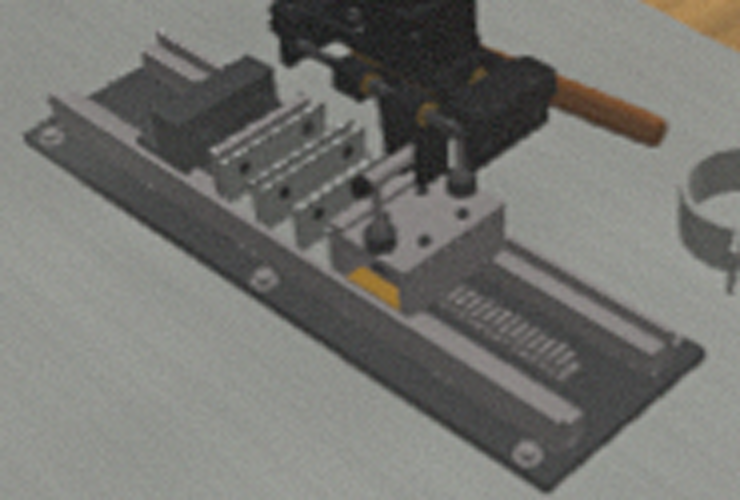

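The bar is up, the jaw has moved 80 mm, and the row is nearly closed in order with all brackets upright. I'll go on more slowly.

Emit:
apply_moves --increments '[[[-0.0002,0.004,0],0,0],[[-0.0005,0.008,0],0,0],[[-0.0007,0.012,0],0,0],[[-0.001,0.016,0],0,0],[[-0.0011,0.018,0],0,0]]'

```text
time: 6.5
position: [0.5738, -0.0192, 0.1128]
ee_rot: [-3.14, 0.0, -3.081]
ft_force: [3.7, -6.0, -8.5]
width: 0.0101
```

Emit:
apply_moves --increments '[[[-0.0001,0.002,0],0,0],[[-0.0002,0.004,0],0,0],[[-0.0003,0.005,0],0,0],[[-0.0003,0.005,0],0,0]]'

```text
time: 6.9
position: [0.5736, -0.0158, 0.1129]
ee_rot: [-3.138, 0.0, -3.081]
ft_force: [4.1, -10.4, -8.6]
width: 0.0102
```

Emit:
apply_moves --increments '[[[-0.0001,0.002,0],0,0],[[-0.0002,0.004,0],0,0],[[-0.0004,0.006,0],0,0],[[-0.0005,0.007,0],0,0],[[-0.0005,0.007,0],0,0]]'

```text
time: 7.4
position: [0.5733, -0.0107, 0.1132]
ee_rot: [-3.136, 0.0, -3.082]
ft_force: [3.2, -16.9, -8.6]
width: 0.0103
```

Emit:
apply_moves --increments '[[[0,0,0],0,0],[[0,0,0],0,0],[[0,0,0],0,0]]'

```text
time: 7.7
position: [0.5733, -0.0107, 0.1131]
ee_rot: [-3.136, 0.0, -3.082]
ft_force: [3.4, -16.0, -9.0]
width: 0.01
```

Emit:
apply_moves --increments '[[[-0.0001,0.002,0],0,0],[[-0.0002,0.0035,0],0,0],[[-0.0002,0.0035,0],0,0],[[-0.0002,0.0035,0],0,0],[[-0.0002,0.0035,0],0,0]]'

```text
time: 8.2
position: [0.5731, -0.0081, 0.1132]
ee_rot: [-3.134, 0.0, -3.082]
ft_force: [3.2, -20.1, -8.2]
width: 0.0101
```

```bash
python3 - <<'E'
from workcell import r
import cv2
s=r.sense();print(s["time"],s["position"],s["ft_force"],s["width"])
p,d=r.snapshot("side");cv2.imwrite("pics/side4.png",cv2.resize(p[160:285,140:325,::-1],None,fx=4,fy=4,interpolation=cv2.INTER_CUBIC))
p,d=r.snapshot("scene");cv2.imwrite("pics/scene4.png",cv2.resize(p[175:315,230:445,::-1],None,fx=3.7,fy=3.7,interpolation=cv2.INTER_CUBIC))
E
```

```text
8.2 [ 0.57313711 -0.00807578  0.11317313] [  3.20688836 -20.12696384  -8.24085099] 0.010118969227818122
```

View pics/side4.png

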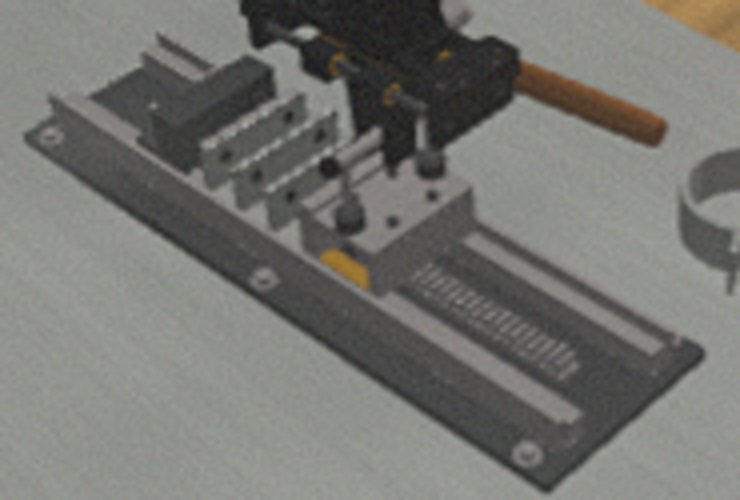

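View pics/scene4.png

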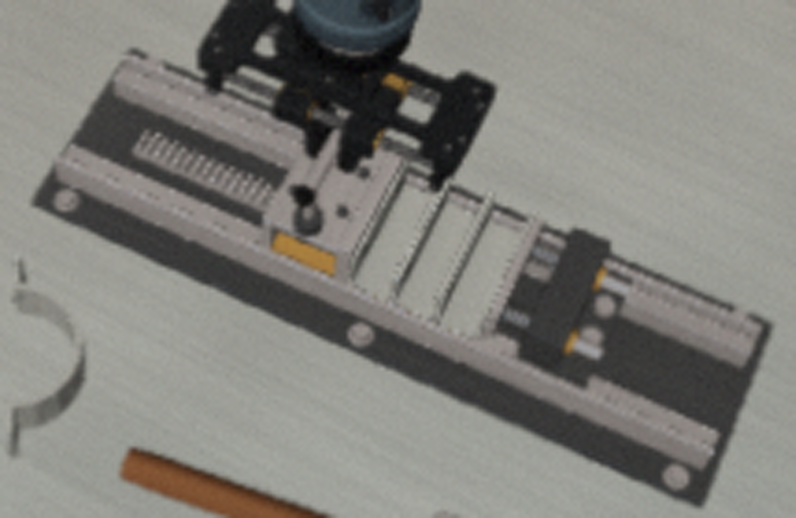

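The row is closed and the pad is pushed in, with about 20 N total for 0.5 s and the bar 10.7 mm up. I now ease off towards the 104 mm notch with the bar lowered to just above the crests.

Emit:
apply_moves --increments '[[[0,0,-0.001],0,0],[[0,0,-0.002],0,0],[[0,0,-0.0025],0,0],[[0,0,-0.0025],0,0]]'

```text
time: 8.7
position: [0.5732, -0.0081, 0.1107]
ee_rot: [-3.134, 0.0, -3.082]
ft_force: [3.5, -20.0, -6.8]
width: 0.0101
```

Emit:
apply_moves --increments '[[[0,-0.001,0],0,0],[[0.0001,-0.002,0],0,0],[[0.0001,-0.003,0],0,0],[[0.0002,-0.004,0],0,0],[[0.0002,-0.004,0],0,0]]'

```text
time: 9.2
position: [0.5733, -0.0102, 0.1106]
ee_rot: [-3.137, 0.0, -3.082]
ft_force: [3.1, -11.3, -7.7]
width: 0.0101
```

Emit:
apply_moves --increments '[[[0,-0.001,0],0,0],[[0.0001,-0.002,0],0,0],[[0.0001,-0.0026,0],0,0],[[0.0001,-0.0026,0],0,0]]'

```text
time: 9.6
position: [0.5734, -0.0122, 0.1106]
ee_rot: [-3.138, 0.001, -3.082]
ft_force: [4.3, -11.0, -6.8]
width: 0.0102
```

Emit:
apply_moves --increments '[[[0,0,-0.001],0,0],[[0,0,-0.002],0,0],[[0,0,-0.003],0,0],[[0,0,-0.003],0,0]]'

```text
time: 10.0
position: [0.5734, -0.0124, 0.1078]
ee_rot: [-3.138, 0.001, -3.082]
ft_force: [3.0, -11.0, -6.4]
width: 0.0106
```

Emit:
apply_moves --increments '[[[0,0,-0.001],0,0],[[0,0,-0.002],0,0],[[0,0,-0.003],0,0],[[0,0,-0.003],0,0]]'

```text
time: 10.4
position: [0.5735, -0.0133, 0.105]
ee_rot: [-3.136, 0.001, -3.082]
ft_force: [2.5, -13.9, -6.1]
width: 0.0103
```

Emit:
apply_moves --increments '[[[0,0,-0.001],0,0],[[0,0,-0.002],0,0],[[0,0,-0.0026],0,0],[[0,0,-0.0026],0,0]]'

```text
time: 10.8
position: [0.5735, -0.0132, 0.1024]
ee_rot: [-3.137, 0.001, -3.082]
ft_force: [1.7, -14.0, -5.4]
width: 0.01
```

The bar is almost down (102.4 against 101.8 mm) and the nose has centred itself in the notch. Next I transfer the load to the pawl and let the bar down fully.

Emit:
apply_moves --increments '[[[0,-0.001,0],0,0],[[0,-0.002,-0.0003],0,0],[[0,-0.003,-0.0006],0,0],[[0,-0.003,-0.0006],0,0]]'

```text
time: 11.2
position: [0.5735, -0.0147, 0.1019]
ee_rot: [-3.139, 0.001, -3.082]
ft_force: [2.9, -8.1, -5.6]
width: 0.0103
```

Emit:
apply_moves --increments '[[[0,-0.001,0],0,0],[[0,-0.002,-0.0002],0,0],[[0,-0.002,-0.0003],0,0]]'

```text
time: 11.5
position: [0.5736, -0.0151, 0.1018]
ee_rot: [-3.141, 0.001, -3.081]
ft_force: [1.1, -1.1, 2.0]
width: 0.0102
```

The load is now on the pawl (Fy -1 N) and the bar has bottomed. I open the fingers and retreat straight up.

Emit:
apply_moves --increments '[[[0,0,0],0,0.5],[[0,0,0],0,0.5],[[0,0,0],0,0.5],[[0,0,0],0,0.5],[[0,0,0],0,0.5]]'

```text
time: 12.0
position: [0.5728, -0.0149, 0.1006]
ee_rot: [3.141, -0.0, -3.081]
ft_force: [-0.1, -0.2, 0.6]
width: 0.0439
```

Emit:
apply_moves --increments '[[[0,0,0.005],0,0.5],[[0,0,0.015],0,0.5],[[0,0,0.03],0,0.5],[[0,0,0.06],0,0.5],[[0,0,0.1],0,0.5]]'

```text
time: 12.5
position: [0.572, -0.0148, 0.2015]
ee_rot: [3.141, -0.002, -3.081]
ft_force: [0.7, -0.3, 0.7]
width: 0.0441
```

Emit:
apply_moves --increments '[[[0,0,0.02],0,0.5],[[-0.04,0,0.04],0,0.5],[[-0.09,0,0.04],0,0.5],[[-0.12,0,0.04],0,0.5],[[-0.12,0,0.04],0,0.5]]'

```text
time: 13.0
position: [0.4505, -0.0146, 0.242]
ee_rot: [-3.141, 0.001, -3.082]
ft_force: [0.4, 0.4, 0.1]
width: 0.0439
```

```bash
python3 - <<'E'
from workcell import r
import cv2
s=r.sense();print(s["time"],s["position"],s["ft_force"],s["width"])
p,d=r.snapshot("side");cv2.imwrite("pics/side5f.png",p[...,::-1]);cv2.imwrite("pics/side5.png",cv2.resize(p[160:285,140:325,::-1],None,fx=4,fy=4,interpolation=cv2.INTER_CUBIC))
p,d=r.snapshot("scene");cv2.imwrite("pics/scene5f.png",p[...,::-1]);cv2.imwrite("pics/scene5.png",cv2.resize(p[175:315,230:445,::-1],None,fx=3.7,fy=3.7,interpolation=cv2.INTER_CUBIC))
p,d=r.snapshot("wrist");cv2.imwrite("pics/wrist5.png",p[...,::-1])
E
```

```text
13.0 [ 0.45045813 -0.01461223  0.24203495] [0.37028482 0.42986749 0.14566195] 0.04390910664457738
```

View pics/side5.png

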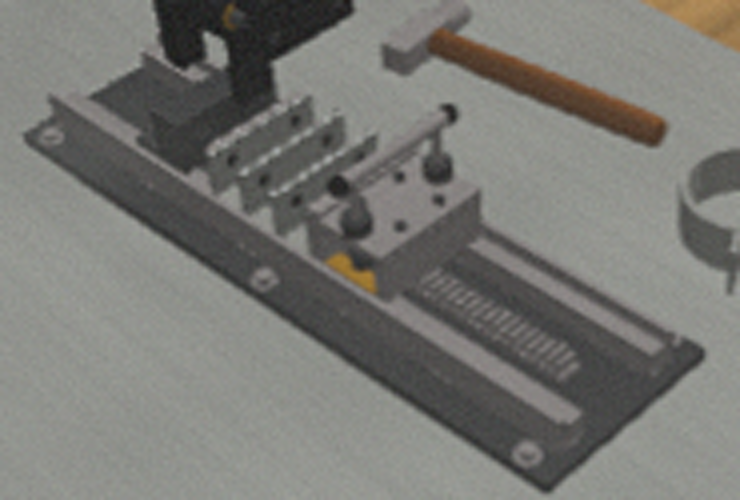

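View pics/scene5.png

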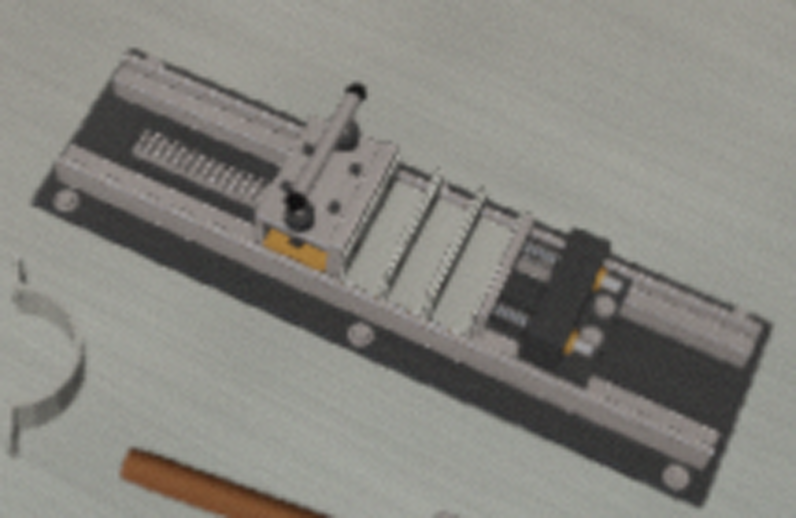

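View pics/wrist5.png

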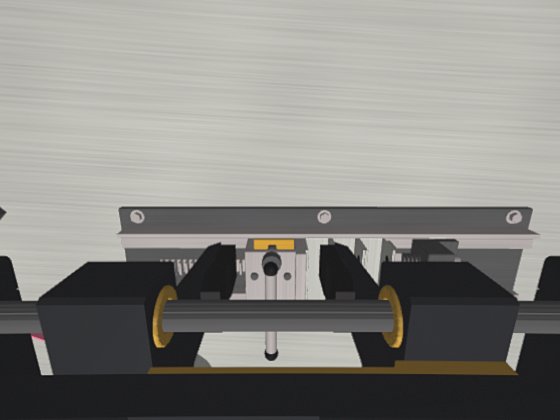

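```bash
python3 - <<'E'
from workcell import r
from h import *
cs,ci=r.calibration("scene"),r.calibration("side")
S=lambda x,y:((x+.5)/3.7-.5+230,(y+.5)/3.7-.5+175)
I=lambda x,y:((x+.5)/4-.5+140,(y+.5)/4-.5+160)
P=[]
for a,b in [((357,91),(338,186)),((295,201),(448,113))]:
    p,e=tri(cs,S(*a),ci,I(*b));P.append(p);print(p,e)
print((P[0]+P[1])/2)
# bystanders: image difference outside rail, start vs now
for n in("scene","side"):
    d=cv2.absdiff(cv2.imread(f"pics/{n}0.png"),cv2.imread(f"pics/{n}5f.png")).max(2)
    _,_,st,_=cv2.connectedComponentsWithStats(cv2.dilate((d>45).astype(np.uint8),np.ones((3,3))))
    print(n,[tuple(s) for s in st[1:] if s[4]>25])
E
```

```text
[ 0.52186875 -0.01871374  0.12138812] 0.0012795144403436975
[ 0.62344479 -0.01240043  0.12097334] 0.00022532688104165397
[ 0.57265677 -0.01555708  0.12118073]
scene [(np.int32(306), np.int32(0), np.int32(96), np.int32(161), np.int32(7164)), (np.int32(413), np.int32(0), np.int32(11), np.int32(5), np.int32(38)), (np.int32(433), np.int32(0), np.int32(127), np.int32(110), np.int32(6188)), (np.int32(423), np.int32(9), np.int32(8), np.int32(7), np.int32(49)), (np.int32(415), np.int32(24), np.int32(17), np.int32(8), np.int32(84)), (np.int32(410), np.int32(29), np.int32(7), np.int32(9), np.int32(42)), (np.int32(540), np.int32(133), np.int32(20), np.int32(47), np.int32(646)), (np.int32(264), np.int32(182), np.int32(40), np.int32(53), np.int32(905)), (np.int32(322), np.int32(196), np.int32(8), np.int32(8), np.int32(46)), (np.int32(298), np.int32(206), np.int32(40), np.int32(43), np.int32(979)), (np.int32(330), np.int32(223), np.int32(32), np.int32(36), np.int32(626)), (np.int32(351), np.int32(230), np.int32(24), np.int32(36), np.int32(324))]
side [(np.int32(0), np.int32(0), np.int32(79), np.int32(30), np.int32(942)), (np.int32(83), np.int32(15), np.int32(148), np.int32(163), np.int32(6713)), (np.int32(0), np.int32(72), np.int32(39), np.int32(72), np.int32(1723)), (np.int32(0), np.int32(168), np.int32(56), np.int32(112), np.int32(2362)), (np.int32(191), np.int32(185), np.int32(70), np.int32(41), np.int32(1305)), (np.int32(264), np.int32(201), np.int32(24), np.int32(38), np.int32(379)), (np.int32(194), np.int32(206), np.int32(26), np.int32(18), np.int32(142)), (np.int32(244), np.int32(216), np.int32(32), np.int32(24), np.int32(329)), (np.int32(222), np.int32(223), np.int32(13), np.int32(11), np.int32(101)), (np.int32(283), np.int32(224), np.int32(7), np.int32(8), np.int32(49)), (np.int32(244), np.int32(238), np.int32(24), np.int32(16), np.int32(167))]
```

The bar height is back at 0.121, the same as at the start. The only image changes are the jaw, row and arm. I'm handing in.

```bash
python3 - <<'E'
from workcell import r
print(r.sign_off()); print(r.sense()["time"])
E
```

```text
the job is handed in; nothing more can be done
None
the job is handed in; nothing more can be done
```

The three brackets are clamped and the jaw is locked in a notch. I handed the job in shortly after 13 s; the interface reports no verdict.

**What I did:** I gripped the release bar between its rods, lifted it about 10.7 mm and slid the jaw about 108 mm. That closed the row and pushed the pad about 11–12 mm in, with roughly 20 N on the tool. I then lowered the bar while easing the jaw back to the notch about 104 mm from its start, moved the load onto the pawl, opened the fingers and backed away.

**Last checks:**
- **Bar:** the two-view measurement puts the bar middle at z = 0.1212 m, against 0.1208 m before the lift, so it is fully down.
- **Row:** it looks closed and upright, with the pad still pushed in about 6 mm.
- **Clamping force:** I estimate about 10 N from the pad's position. This is not a direct measurement, but it lies inside the 3–25 N range.
- **Tools and strap:** the start and end pictures show no change around them.

**Deviations:** no check failed. The jaw came to rest 1–2 mm further back than a full 104 mm travel, which I put down to the pawl's play in the notch.

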